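Pack out the gap beside a food container in its holding rail

TASK

The food container in the steel holding rail leaves a gap at one end: choose from the leaning white packers the two that together fill that gap snugly (only 2 to 3 mm of play left) and stand them in it side by side, upright, tabs up and right down on the worktop, without forcing them. Then swing the keeper bar fully shut over their shoulders and let go, leaving the bowl and the jar alone.

Things in the scene. Friction and masses are not known exactly. Their poses are not given: they have to be found in the camera images.
- rail: Fixed upright steel frame, no floor; walls 5 mm thick, 50 high; inside 78 mm along x, 172.5 along y. Origin: worktop level, inner face of its -y end wall, mid width; z up; yaw within 0.3 rad. One container stands in it against the +y end wall; the gap runs from the -y end wall (y = 0) to the container's -y face. A bracket outside that wall carries the keeper at rail (32, -25) mm.
- rail_stop (a point): Inner face of the rail's +y end wall, mid width, worktop level: rail (0, 172.5, 0) mm. The container whose origin is here is the one in the rail.
- keeper (a joint): Flat steel bar 12 mm wide, 6 thick, turning level about the pivot at rail (32, -25) mm, underside 68 mm above the worktop, reaching 87 mm. 0 = open, along rail +x; grows anticlockwise from above; 1.571 = shut on its stop, along rail +y, over the packers' shoulders beside their tabs. Stiff (0.06 N m), stays where left; starts at 0 to 0.25.
- keeper_knob (a point): Middle of the round black upright knob on the keeper: 18 mm across, 78 mm from the pivot, from 74 to 100 mm above the worktop (this point at 87). It may turn in the fingers as the bar is swung.
- rack: Fixed white board 130 x 220 x 4 mm; four grey cradles in a row along its y, 50 mm apart, in varying order. Origin: centre of underside; yaw within 0.25 rad. Each cradle holds its packer leaning 30 degrees from vertical, top towards rack -x, in the plane of the plate: lowest 24 mm between cheeks (1.5 mm play a side), a 42 mm high stop at the low edge. Draw packers out along their own z.
- pan_a: Fixed lidded steel food container, 126 mm long (y), 76 wide, 56 high (60 over a pad mid lid). Origin: foot of its +y end face, mid width. When it is the one in the rail the gap is 46.5 mm; otherwise it just stands by. Has the rail's yaw.
- pan_b: Fixed lidded steel food container, 132 mm long (y), 76 wide, 56 high (60 over a pad mid lid). Origin: foot of its +y end face, mid width. When it is the one in the rail the gap is 40.5 mm; otherwise it just stands by. Has the rail's yaw.
- pan_c: Fixed lidded steel food container, 138 mm long (y), 76 wide, 56 high (60 over a pad mid lid). Origin: foot of its +y end face, mid width. When it is the one in the rail the gap is 34.5 mm; otherwise it just stands by. Has the rail's yaw.
- packer10: Loose white plastic packer 10 mm thick (y), 53 g: plate 70 mm wide (x), 64 high (z), with a tab 28 wide, 36 high, same thickness, centred on top (100 mm in all); 3 mm chamfers on its long bottom edges. Origin: centre of underside; z towards the tab. Starts leaning in a cradle on the rack. Grip the tab across its 28 mm.
- packer16: Loose white plastic packer 16 mm thick (y), 85 g: plate 70 mm wide (x), 64 high (z), with a tab 28 wide, 36 high, same thickness, centred on top (100 mm in all); 3 mm chamfers on its long bottom edges. Origin: centre of underside; z towards the tab. Starts leaning in a cradle on the rack. Grip the tab across its 28 mm.
- packer22: Loose white plastic packer 22 mm thick (y), 117 g: plate 70 mm wide (x), 64 high (z), with a tab 28 wide, 36 high, same thickness, centred on top (100 mm in all); 3 mm chamfers on its long bottom edges. Origin: centre of underside; z towards the tab. Starts leaning in a cradle on the rack. Grip the tab across its 28 mm.
- packer28: Loose white plastic packer 28 mm thick (y), 148 g: plate 70 mm wide (x), 64 high (z), with a tab 28 wide, 36 high, same thickness, centred on top (100 mm in all); 3 mm chamfers on its long bottom edges. Origin: centre of underside; z towards the tab. Starts leaning in a cradle on the rack. Grip the tab across its 28 mm.
- bowl: Loose steel bowl 110 mm across, 50 mm high, a bystander; origin: centre of underside.
- jar: Loose clear plastic jar with white lid, 60 mm across, 70 mm high, a bystander; origin: centre of underside.
Not all that is in view belongs to the job. What is shaped like the packer16 but blue or orange is not meant. Leave any purple look-alike of the pan_a alone.

How it is judged:
At the end, for the whole second after the job is handed in: Two packers adding up to 2.5 mm less than the gap stand in it: within 12 mm of the rail's mid line, underside within 3 mm of the worktop, tab up, within 0.08 rad of upright, slower than 0.02 m/s; keeper past 1.40 rad; bowl and jar within 30 mm of their start, jar upright to 0.15 rad (((horizontal distance between pan_a and rail_stop below 0.02 m and x of packer16 in the frame of rail between -0.012 and 0.012 m and y of packer16 in the frame of rail between 0.002 and 0.046 m and z of packer16 in the frame of rail between -0.003 and 0.003 m and angle between each of packer16, packer28's own z axis and vertical below 0.08 rad and linear speed of each of packer16, packer28 below 0.02 m/s and x of packer28 in the frame of rail between -0.012 and 0.012 m and y of packer28 in the frame of rail between 0.002 and 0.046 m and z of packer28 in the frame of rail between -0.003 and 0.003 m) or (horizontal distance between pan_b and rail_stop below 0.02 m and x of packer10 in the frame of rail between -0.012 and 0.012 m and y of packer10 in the frame of rail between 0.002 and 0.046 m and z of packer10 in the frame of rail between -0.003 and 0.003 m and angle between each of packer10, packer28's own z axis and vertical below 0.08 rad and linear speed of each of packer10, packer28 below 0.02 m/s and x of packer28 in the frame of rail between -0.012 and 0.012 m and y of packer28 in the frame of rail between 0.002 and 0.046 m and z of packer28 in the frame of rail between -0.003 and 0.003 m) or (horizontal distance between pan_b and rail_stop below 0.02 m and x of packer16 in the frame of rail between -0.012 and 0.012 m and y of packer16 in the frame of rail between 0.002 and 0.046 m and z of packer16 in the frame of rail between -0.003 and 0.003 m and angle between each of packer16, packer22's own z axis and vertical below 0.08 rad and linear speed of each of packer16, packer22 below 0.02 m/s and x of packer22 in the frame of rail between -0.012 and 0.012 m and y of packer22 in the frame of rail between 0.002 and 0.046 m and z of packer22 in the frame of rail between -0.003 and 0.003 m) or (horizontal distance between pan_c and rail_stop below 0.02 m and x of packer10 in the frame of rail between -0.012 and 0.012 m and y of packer10 in the frame of rail between 0.002 and 0.046 m and z of packer10 in the frame of rail between -0.003 and 0.003 m and angle between each of packer10, packer22's own z axis and vertical below 0.08 rad and linear speed of each of packer10, packer22 below 0.02 m/s and x of packer22 in the frame of rail between -0.012 and 0.012 m and y of packer22 in the frame of rail between 0.002 and 0.046 m and z of packer22 in the frame of rail between -0.003 and 0.003 m)) and value of joint keeper above 1.4 rad and distance of each of bowl, jar from where it was at the start of the episode below 0.03 m and angle between jar's own z axis and vertical below 0.15 rad); the robot touches nothing.
It fails at once if a packer is forced: more than 60 N between a packer and the rail or a container (contact force between any of packer10, packer16, packer22, packer28 and rail above 60 N or contact force between any of packer10, packer16, packer22, packer28 and pan_a above 60 N or contact force between any of packer10, packer16, packer22, packer28 and pan_b above 60 N or contact force between any of packer10, packer16, packer22, packer28 and pan_c above 60 N).
It fails at once if the bowl or the jar is moved more than 30 mm or the jar is tipped (distance of any of bowl, jar from where it was at the start of the episode above 0.03 m or angle between jar's own z axis and vertical above 0.3 rad).
It also fails if it takes over 72 s, if anything falls off the work surface, if the arm or the gripper's body presses on something with over 40 N, if the wrist force passes 120 N, or if a joint passes its speed limit or range.

ROBOT

A 6-joint arm with a two-finger parallel gripper is mounted at the origin on the work surface. World frame = base frame: x ahead of the robot, y to its left, z up, the work surface at z = 0. Lengths are in m, angles in rad, forces in N, time in s.
With the tool pointing down it reaches from about 0.275 to 0.725 m from the base axis. Payload 5.6 kg.
Tool frame: the origin (TCP) lies on the centre line of the jaws, within the pads' length; the fingertips stand 8 mm ahead of it and the grasp point (between the pads) lies 11 mm behind it; z points along the fingers, y is the line along which they close (so a half turn about z gives the same grasp; the last joint's range is limited). The gripper opens to 85 mm and grips with 20 to 120 N. Pads are 22 mm wide; open, the fingers measure 114 mm over their backs; the gripper's body (76 mm by 85 mm) begins 54 mm behind the grasp point. The pads swing forward as they close: fully open they stand 13 mm farther back than shut.
Start: joints at [-0.822, 0.255, 0.108, 0, -1.424, -0.285], TCP at [0.246, -0.492, 0.239] pointing down, gripper open.
Joint ranges: [-2.95, 2.95], [-1.21, 1.97], [-1.09, 1.5], [-2.87, 1.71], [-2.94, -0.07], [-3.05, 3.05]. Speed limits (rad/s): [2.57, 2.57, 3.14, 3.14, 3.14, 3.14].

INTERFACE

Orientations are given as a unit quaternion [w, x, y, z].
In Python, from station import env gives the robot as it stands. The module is installed in compiled form; this text tells all that it offers.
- The arm moves only by the tool carry_out, never from a script. Its argument "deltas" is a list of rows, each a list of 7 numbers: the finger opening in cm, from 0 to 8.54, then the shift along the tool's x, y, z in cm, then the turn, a rotation vector about the tool's x, y, z in rad. A call has 1 to 8 rows; each row is the pose to reach, as a shift and turn from the pose commanded when the call began, along the tool's axes at that moment; what a row does not reach only later rows make up. A row lasts 1/12 s, in which the tool goes at most 41.7 mm and 7.16 degrees, less where a joint would pass 70% of its speed; a pose out of reach is approached as far as the arm can. A call with a gripper value outside its range is refused whole. The fingers move at their own pace and stop on an object; the grip force is fixed at half the most. Time passes only in rows, so rows that repeat a pose let the fingers close. It gives the time, the measured TCP pose, the force, the opening and the grip force at its end, in the units of the state.
- env.read_state(): the state, without advancing time (a new reading comes with each control period).
- env.grab_frame(name): name is "side" or "top"; returns a dict with "frame" (420x560x3 uint8, blue, green, red), "vfov" (degrees; the focal length in pixels is half the picture's height over the tangent of half this angle, whatever the lens; pixels are square), "cx", "cy" (the principal point, pixels), "rvec" (rotation vector, rad) and "tvec" (3), from world to camera coordinates, as OpenCV has them. Camera axes: x right, y down, z forward; pixel columns grow to the right and rows downward; lengths in m; the calibration is good to about 2 mm. A picture is of the moment at which its call begins. There is no depth.
- env.job_done(): hands the job in; it is judged then, once.
The state is a dict: "t": time; "qpos": joint angles; "joint_vel": joint speeds; "effort": joint torques, N m; "tool_pos": TCP position; "tcp_rot": TCP orientation; "wrist_force": force on the tool from outside, world axes, zero at the start; "wrist_torque": the same for the moment, N m; "grip_width": finger opening in m; "grasp_force": force on a finger pad.
Only numpy, scipy, OpenCV 4.12 (cv2) and the standard library are available. Lean on these libraries where they do the work, as an engineer would, in place of code of your own. Each camera call takes 0.05 s, during which the arm holds its last target. There are 200 camera calls.

## Working session

There is one attempt and no reset: what is moved stays moved. The work goes in short steps, Python scripts to look and compute and a tool call to move; the robot and the scene stay as the last step left them, time stands still between calls to the robot, and variables do not carry over. Pictures are saved under pics/ and viewed, at most 10 in all, crops included, and the job is handed in when it is done.

Besides the shell and the picture viewer there is one more tool, called after "Emit:" as name([rows], argument=value, ...), one row to a line, values as JSON. carry_out: Moves the arm, as the interface text tells. Its arguments: {"type":"object","properties":{"deltas":{"type":"array"}},"required":["deltas"]}

```bash
mkdir -p pics; python3 - <<'E'
from station import env
import cv2,pickle
d={}
for n in("side","top"):
    f=env.grab_frame(n);d[n]=f;cv2.imwrite(f"pics/{n}0.png",f["frame"]);print(n,f["vfov"],f["cx"],f["cy"],f["rvec"],f["tvec"])
pickle.dump(d,open("f0.pkl","wb"))
print(env.read_state())
E
```

```text
side 44.111065774513946 284.0748673585818 205.89640002130014 [ 2.30561876  0.18094118 -0.08792943] [-0.50080549  0.03177881  1.90954947]
top 42.199327624469234 287.7404549746302 210.20981748727192 [ 2.15657754 -2.15355808  0.09980497] [0.02342321 0.48361221 1.76971962]
{'t': 0.1, 'qpos': array([-8.22412430e-01,  2.55701458e-01,  1.07175870e-01, -4.29184057e-04,
       -1.42393509e+00, -2.84609660e-01]), 'joint_vel': array([-0.00046784, -0.00175864,  0.00369416,  0.00239533, -0.00191431,
       -0.00134384]), 'effort': array([-3.23317050e-03, -3.87604487e+01,  2.38470340e+01,  5.37787288e+00,
       -3.88648332e-03, -6.18020238e-06]), 'tool_pos': array([ 0.24589801, -0.49149604,  0.23849458]), 'tcp_rot': array([-2.26391624e-04, -2.29783722e-01,  9.73241339e-01,  8.28442810e-04]), 'wrist_force': array([-0.02994516,  0.22102254, -0.74029945]), 'wrist_torque': array([ 0.01116944, -0.02432516,  0.01217181]), 'grasp_force': 0.0, 'grip_width': 0.08517199577411662}
```

View pics/top0.png

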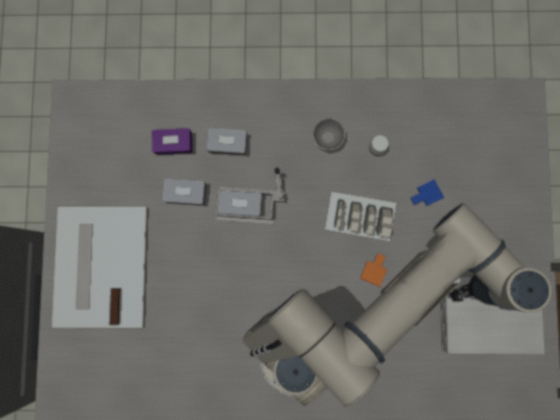

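View pics/side0.png

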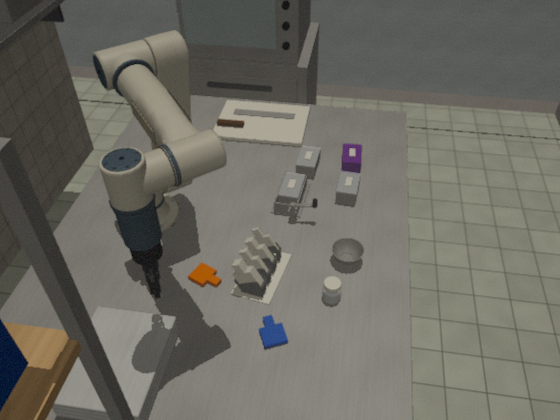

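The top view shows three steel containers, one of them in the rail at (240,204), the purple look-alike at (171,141), the rack at (361,216), and blue (430,193) and orange (375,270) decoys. I'll take enlarged crops next.

```bash
cat > h.py <<'E'
import numpy as np,cv2,pickle
from scipy.optimize import least_squares
from scipy.spatial.transform import Rotation as R
def K(f):
    F=f["frame"].shape[0]/2/np.tan(np.radians(f["vfov"])/2);return np.array([[F,0,f["cx"]],[0,F,f["cy"]],[0,0,1]])
def proj(f,P):return cv2.projectPoints(np.array(P,float).reshape(-1,3),np.array(f["rvec"],float),np.array(f["tvec"],float),K(f),None)[0][:,0]
def unproj(f,uv,z):
    Rm=cv2.Rodrigues(np.array(f["rvec"],float))[0];C=-Rm.T@np.array(f["tvec"],float)
    d=(Rm.T@np.linalg.inv(K(f))@np.c_[np.atleast_2d(np.array(uv,float)),np.ones(len(np.atleast_2d(uv)))].T).T
    return C+d*((z-C[2])/d[:,2:])
def crop(f,x0,y0,w,h,s,name):
    cv2.imwrite("pics/"+name,cv2.resize(f["frame"][y0:y0+h,x0:x0+w],None,fx=s,fy=s,interpolation=cv2.INTER_CUBIC))
def frame(x,y,yaw,P):
    c,s=np.cos(yaw),np.sin(yaw);P=np.atleast_2d(P);return np.c_[x+c*P[:,0]-s*P[:,1],y+s*P[:,0]+c*P[:,1],P[:,2]]
E
python3 - <<'E'
from h import *
d=pickle.load(open("f0.pkl","rb"))
crop(d["top"],208,160,200,90,4,"c_top.png")
t=d["top"]; a=cv2.resize(t["frame"][180:230,210:300],None,fx=8,fy=8,interpolation=3)
s=d["side"]; crop(s,220,160,130,145,4,"c_side.png")
print(unproj(t,[[240,204],[361,216]],0.0),[proj(t,[0.5,0,0]),proj(t,[0.5,.1,0])])
E
```

```text
[[ 0.50757816  0.1852031   0.        ]
 [ 0.46725191 -0.22012524  0.        ]] [array([[295.08990574, 206.24940396]]), array([[265.30299301, 206.24338429]])]
```

View pics/c_top.png

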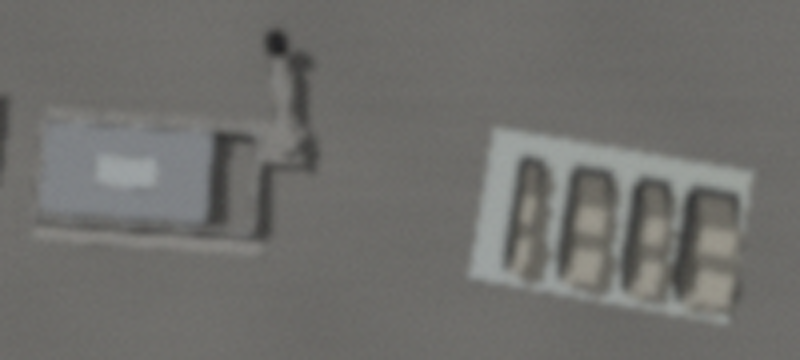

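View pics/c_side.png

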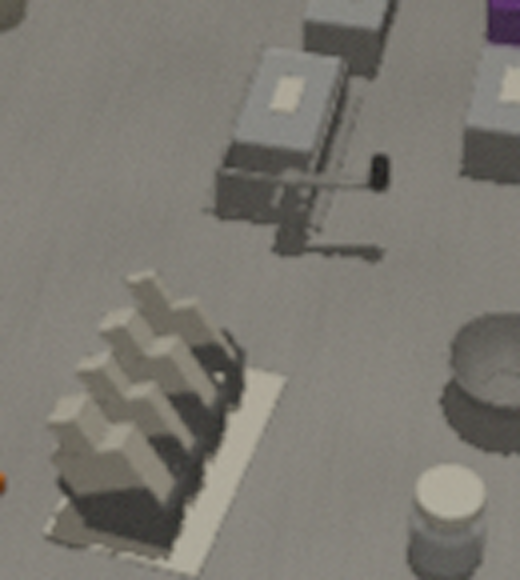

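The crops show cradle order by thickness, from +y: about 10, 22, 16, 28 (at px 340, 355, 371 and 386, row 216). The purple and the blue and orange items are clearly separate. Next I'll measure the containers and the gap numerically.

```bash
cat >> h.py <<'E'
def prof(f,x,y,yaw,z,a,b,c0,c1,axis):
    # mean gray profile in a local frame; along axis from a..b (m) averaged over c0..c1 ; returns edges (pos, signed strength)
    s=np.arange(a,b,0.0005);c=np.linspace(c0,c1,25)
    S,Cc=np.meshgrid(s,c);P=np.c_[Cc.ravel(),S.ravel(),np.full(S.size,z)] if axis=='y' else np.c_[S.ravel(),Cc.ravel(),np.full(S.size,z)]
    uv=proj(f,frame(x,y,yaw,P)).astype(np.float32)
    g=cv2.cvtColor(f["frame"],cv2.COLOR_BGR2GRAY).astype(np.float32)
    v=cv2.remap(g,uv[:,0].reshape(S.shape),uv[:,1].reshape(S.shape),cv2.INTER_CUBIC).mean(0)
    v=cv2.GaussianBlur(v[None],(0,0),2)[0];d=np.gradient(v)/0.5
    i=[k for k in range(1,len(d)-1) if abs(d[k])>0.8 and abs(d[k])>=abs(d[k-1]) and abs(d[k])>abs(d[k+1])]
    return [(round(float(s[k])*1000,1),round(float(d[k]),1)) for k in i]
E
python3 - <<'E'
from h import *
d=pickle.load(open("f0.pkl","rb"));t=d["top"]
for n,uv in dict(rail=[(240,204)],p1=[(227,141)],p2=[(184,192)]).items():
    p=unproj(t,uv,.06)[0]
    print(n,p.round(3))
    for yaw in(-.06,-.085,-.11):
        print(' ',yaw,'y',prof(t,p[0],p[1],yaw,.056,-.1,.1,-.03,-.015,'y'),'y2',prof(t,p[0],p[1],yaw,.056,-.1,.1,.015,.03,'y'),'x',prof(t,p[0],p[1],yaw,.056,-.06,.06,-.055,-.03,'x'))
E
```

```text
rail [0.5   0.179 0.06 ]
  -0.06 y [(-80.5, -5.0), (-65.5, 7.8), (73.0, -2.0)] y2 [(-80.0, -5.1), (-66.0, 8.2), (-20.0, 0.9), (29.0, -0.8), (74.5, -2.8)] x [(-55.0, 3.2), (-45.5, -5.2), (-32.0, 3.2), (39.5, -1.3), (53.0, -1.5), (55.0, -1.5)]
  -0.085 y [(-81.0, -4.8), (-66.0, 7.5), (73.5, -2.3)] y2 [(-98.5, -0.9), (-79.5, -5.2), (-65.5, 8.1), (-19.5, 1.0), (75.0, -2.6), (98.0, -0.9)] x [(-54.0, 3.2), (-44.0, -5.2), (-30.5, 3.2), (40.5, -1.3), (54.5, -1.5)]
  -0.11 y [(-82.0, -4.6), (-65.5, 7.1), (73.0, -2.5)] y2 [(-98.0, -0.8), (-79.0, -5.1), (-64.5, 8.1), (-19.5, 1.1), (76.0, -2.5)] x [(-52.5, 3.3), (-43.0, -5.2), (-29.5, 3.2), (41.5, -1.2), (55.5, -1.5)]
p1 [0.709 0.224 0.06 ]
  -0.06 y [(-75.5, -5.1), (-58.5, 7.9), (66.5, -2.3), (98.0, -1.4)] y2 [(-74.5, -3.9), (-67.5, -1.7), (-59.0, 7.7), (27.5, -1.2), (66.5, -2.6)] x [(-43.5, -6.8), (-34.5, 8.7), (43.5, -2.4)]
  -0.085 y [(-76.0, -5.2), (-68.0, -1.4), (-59.0, 7.9), (66.5, -2.4), (98.0, -1.5)] y2 [(-74.0, -4.3), (-58.5, 8.0), (28.0, -1.1), (67.5, -2.6)] x [(-42.5, -6.8), (-33.5, 8.7), (44.5, -2.4)]
  -0.11 y [(-77.0, -5.2), (-68.5, -1.4), (-59.5, 8.0), (66.0, -2.5), (98.0, -1.6)] y2 [(-73.5, -4.7), (-58.0, 8.3), (28.5, -1.0), (68.0, -2.6)] x [(-41.5, -6.7), (-32.5, 8.6), (45.5, -2.3)]
p2 [0.54  0.362 0.06 ]
  -0.06 y [(-80.5, -5.3), (-70.0, -2.2), (-61.0, 8.5), (71.0, -2.9)] y2 [(-82.0, -4.9), (-72.5, -1.8), (-62.5, 8.8), (-18.5, 0.8), (29.5, -1.2), (70.5, -3.0)] x [(-41.5, -5.0), (-33.5, 7.5), (42.0, -2.6)]
  -0.085 y [(-81.0, -5.3), (-70.5, -2.4), (-61.5, 8.5), (70.5, -3.0)] y2 [(-81.5, -5.2), (-72.0, -1.7), (-62.0, 8.7), (-18.0, 0.9), (30.0, -1.1), (71.5, -2.9)] x [(-40.0, -5.1), (-32.5, 7.5), (43.0, -2.5)]
  -0.11 y [(-81.5, -5.3), (-71.5, -2.5), (-62.5, 8.4), (69.5, -3.1)] y2 [(-81.0, -5.3), (-71.0, -1.7), (-61.0, 8.7), (-18.0, 1.0), (30.5, -1.0), (72.0, -2.9)] x [(-39.0, -5.1), (-31.5, 7.4), (44.0, -2.5)]
```

Container lengths measure 140 mm in the rail, and 126 and 132.5 mm for the other two. So pan_c is in the rail, the gap is 34.5 mm, and I need packer10 and packer22. I'll fit the rail and rack poses and overlay the models.

```bash
cat >> h.py <<'E'
def grab(n,k=6):
    from station import env
    fs=[env.grab_frame(n) for _ in range(k)];f=dict(fs[0]);f["frame"]=np.mean([g["frame"].astype(float) for g in fs],0).round().astype(np.uint8);return f
def rackpts(px,pz,i):  # packer i slot y offset, origin (px,0,pz) in rack frame -> func(x',y',z')
    c,s=np.cos(np.pi/6),np.sin(np.pi/6)
    return lambda P:np.array([[px+x*c-z*s, i+y, pz+x*s+z*c] for x,y,z in P])
E
python3 - <<'E'
from h import *
d={n:grab(n) for n in("top","side")};pickle.dump(d,open("f1.pkl","wb"))
t,s=d["top"],d["side"]
for f in(t,s):
    Rm=cv2.Rodrigues(np.array(f["rvec"]))[0];print('cam',(-Rm.T@f["tvec"]).round(3))
px=np.array([(495,128),(752,172),(470,278),(730,322)])/4+[208,160]
w=unproj(t,px,.004)[:,:2]; L=np.array([(.065,.11),(.065,-.11),(-.065,.11),(-.065,-.11)])
r=least_squares(lambda v:(frame(*v,np.c_[L,np.zeros(4)])[:,:2]-w).ravel(),[.47,-.22,-.17]);rk=r.x;print('rack',rk.round(4),(r.fun*1000).round(1))
yaw=-.085
o=frame(.5,.179,yaw,[[.0075,-.0658-.0345,0]])[0];rl=[o[0],o[1],yaw];print('rail',np.round(rl,4))
# overlays
def draw(f,name,box,sc):
    x0,y0,w,h=box;im=cv2.resize(f["frame"][y0:y0+h,x0:x0+w],None,fx=sc,fy=sc,interpolation=cv2.INTER_CUBIC)
    def poly(P,col):
        q=((proj(f,P)+.5-[x0,y0])*sc-.5).round().astype(int);cv2.polylines(im,[q],True,col,1)
    def rect(z,xa,xb,ya,yb):return [(xa,ya,z),(xb,ya,z),(xb,yb,z),(xa,yb,z)]
    poly(frame(*rl,rect(.05,-.039,.039,0,.1725)),(0,255,0));poly(frame(*rl,rect(.05,-.044,.044,-.005,.1775)),(0,255,255))
    poly(frame(*rl,rect(.056,-.038,.038,.0345,.1725)),(0,0,255))
    poly(frame(*rk,rect(.004,-.065,.065,-.11,.11)),(255,0,255))
    for i,th in zip((.075,.025,-.025,-.075),(10,22,16,28)):
        h_=th/2000
        Q=rackpts(0.02,.012,i)([(x,y,z) for y in(-h_,h_) for x,z in((-.014,.1),(.014,.1),(.014,.064),(.035,.064),(.035,.024),(-.035,.024),(-.035,.064),(-.014,.064))])
        poly(frame(*rk,Q[:8]),(0,255,0));poly(frame(*rk,Q[8:]),(255,255,0))
    return im
a=draw(t,'',(210,180,100,50),8) ;b=draw(t,'',(320,185,80,62),5);c=draw(s,'',(225,225,80,75),5)
out=np.zeros((600,800,3),np.uint8);a=cv2.resize(a,(540,270));out[:270,:540]=a;out[275:585,:400]=b[:310];out[225:600,400:800]=c[:375]
cv2.imwrite("pics/ov1.png",out)
E
```

```text
cam [ 0.284 -0.01   1.813]
cam [ 0.722 -1.29   1.309]
rack [ 0.4663 -0.2192 -0.1688] [ 1.2  1.1  1.4 -1.9 -0.9  1.4 -1.6 -0.6]
rail [ 0.499   0.0784 -0.085 ]
```

View pics/ov1.png

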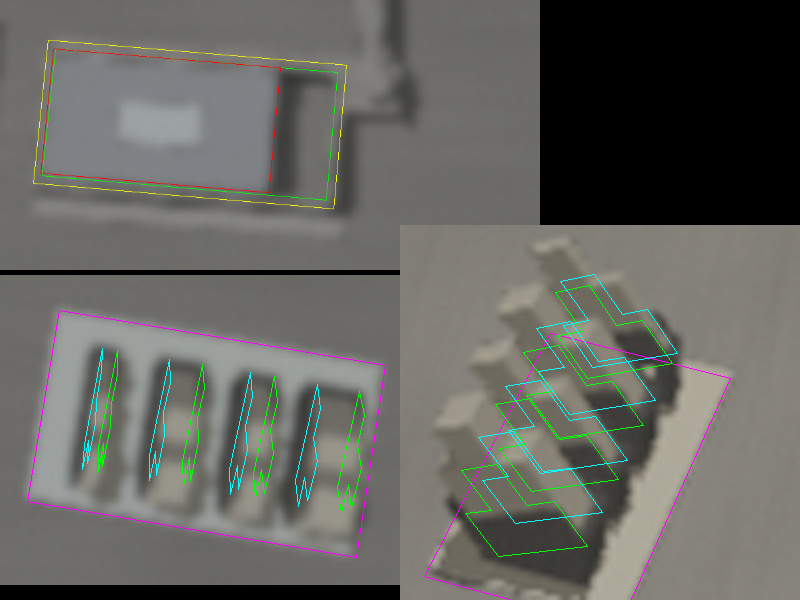

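The rail and lid overlay fits (red outline on the lid). The packers sit further towards rack -x and higher than my guess, so I'll fit that offset from their tab tips and check once.

```bash
cat > fit.py <<'E'
from h import *
d=pickle.load(open("f1.pkl","rb"));t,s=d["top"],d["side"]
rk=[.4663,-.2192,-.1688]
S=(.075,.025,-.025,-.075);TH=(10,22,16,28)
sd=np.array([(555,243),(522,293),(492,350),(463,402)],float);sd=np.c_[(sd[:,0]-400)/5+225,(sd[:,1]-225)/5+225]
tp=np.array([(100,493),(168,502)],float);tp=np.c_[tp[:,0]/5+320,(tp[:,1]-275)/5+185]
tip=lambda px,pz,dy:np.array([frame(*rk,rackpts(px,pz,i+dy)([(0,0,.1)]))[0] for i in S])
def res(v):
    T=tip(*v);return (proj(s,T)-sd).ravel()
r=least_squares(res,[.0,.02,0]);px,pz,dy=r.x;print(r.x.round(4),r.fun.round(1))
def rect(im,f,x0,y0,sc,px,pz,dy):
    for i,th in zip(S,TH):
        for h_,col in((-th/2000,(0,255,0)),(th/2000,(255,255,0))):
            Q=rackpts(px,pz,i+dy)([(x,h_,z) for x,z in((-.014,.1),(.014,.1),(.014,.064),(.035,.064),(.035,.024),(-.035,.024),(-.035,.064),(-.014,.064))])
            cv2.polylines(im,[((proj(f,frame(*rk,Q))+.5-[x0,y0])*sc-.5).round().astype(int)],True,col,1)
if __name__=="__main__":
    def p(f,x0,y0,w,h,sc):
        im=cv2.resize(f["frame"][y0:y0+h,x0:x0+w],None,fx=sc,fy=sc,interpolation=3);rect(im,f,x0,y0,sc,px,pz,dy);return im
    a=p(t,325,190,75,50,5);b=p(s,228,225,60,75,8);out=np.zeros((600,800,3),np.uint8);out[:250,:375]=a
    out[250:600,:320]=cv2.resize(s["frame"][225:295,228:292],None,fx=5,fy=5,interpolation=3)
    out[:,380:380+420]=b[:600,:420];cv2.imwrite("pics/ov2.png",out)
E
python3 fit.py
```

```text
[-0.005   0.015   0.0265] [-0.8 -0.2  0.2  0.2  0.4 -0.4  0.1  0.5]
```

View pics/ov2.png

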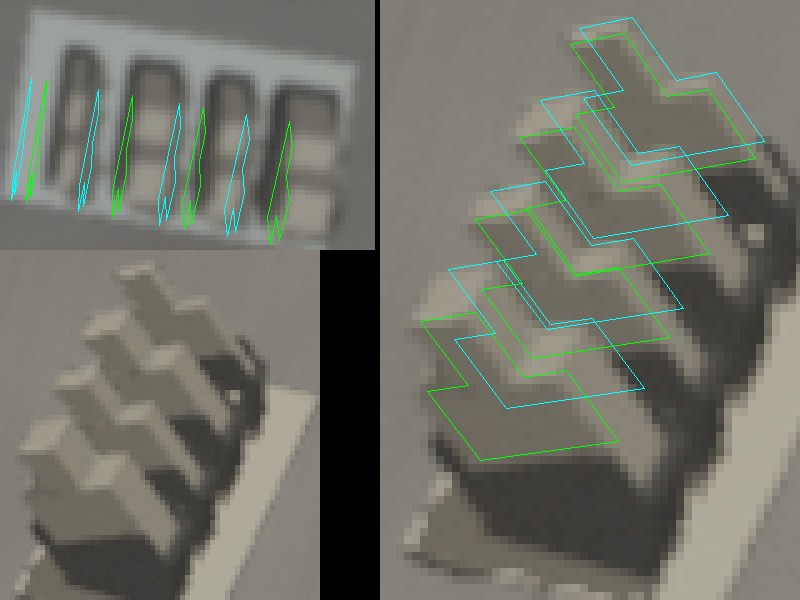

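```bash
cat > fit2.py <<'E'
from fit import *
import fit
tp=np.array([(76,178),(158,187),(231,196),(308,210)],float)/5+[325,190]-.4
sd=np.array([(137,272),(106,324),(80,379),(49,436)],float);sd=np.c_[sd[:,0]/5+228,(sd[:,1]-250)/5+225]-.4
def res(v):
    T=tip(*v[:3]);return np.r_[(proj(s,T)-sd).ravel(),(proj(t,T)-tp).ravel()]
r=least_squares(res,[.0,.02,0]);px,pz,dy=r.x;T=tip(px,pz,dy)
if __name__=="__main__":
    print(r.x.round(4),r.fun.round(1));print(T.round(4))
    def p(f,x0,y0,w,h,sc):
        im=cv2.resize(f["frame"][y0:y0+h,x0:x0+w],None,fx=sc,fy=sc,interpolation=3);rect(im,f,x0,y0,sc,px,pz,dy);return im
    a=p(t,325,190,75,55,5);b=p(s,228,225,60,75,8);out=np.zeros((600,800,3),np.uint8);out[:275,:375]=a
    out[:,380:380+420]=b[:600,:420];cv2.imwrite("pics/ov3.png",out)
E
python3 fit2.py
```

```text
[-0.005   0.015   0.0265] [-0.8 -0.2  0.2  0.2  0.4 -0.4  0.1  0.5]
[0.0024 0.0396 0.0003] [-0.9 -0.1 -0.4  0.1 -1.2  0.2 -1.3  0.4 -0.8 -2.  -1.3 -1.1  0.1 -0.2
  0.7 -0.3]
[[ 0.4321 -0.137   0.1262]
 [ 0.4237 -0.1863  0.1262]
 [ 0.4153 -0.2356  0.1262]
 [ 0.4069 -0.2849  0.1262]]
```

View pics/ov3.png

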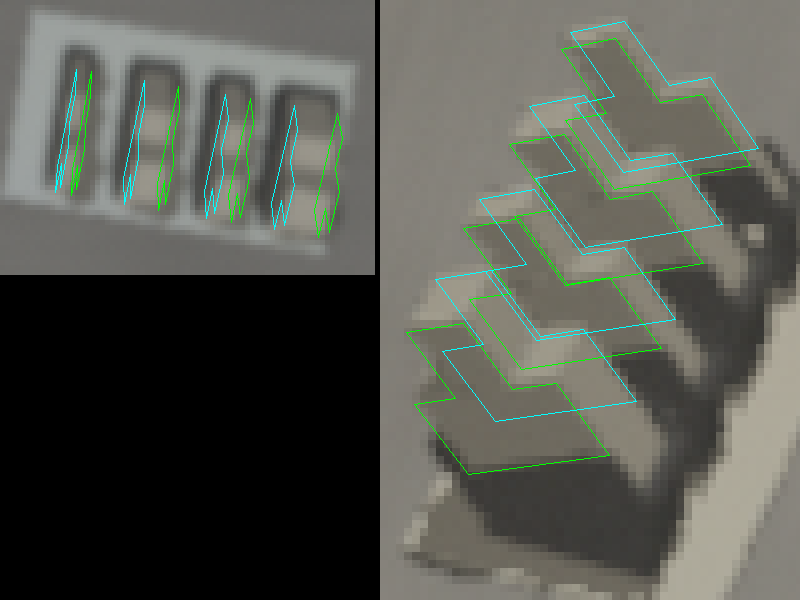

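The model now lies on the packers to within about 3 mm. The second from +y is packer22 and the first is packer10. I'll write a small planner that prints the move numbers.

```bash
cat > plan.py <<'E'
import numpy as np
from scipy.spatial.transform import Rotation as R
RK=np.array([.468,-.2192,-.1688]);RL=np.array([.499,.0784,-.085])
def tool(yaw,tilt):  # tool y = -frame x, tool z down, tilted by `tilt` with top towards frame -x
    zp=np.array([-np.sin(tilt),0,np.cos(tilt)]);xp=np.array([np.cos(tilt),0,np.sin(tilt)])
    B=np.c_[np.cross(-xp,-zp),-xp,-zp];return R.from_euler('z',yaw)*R.from_matrix(B)
def rl(x,y,z):return np.r_[RL[:2]+R.from_euler('z',RL[2]).as_matrix()[:2,:2]@[x,y],z]
def inrl(p):return np.r_[R.from_euler('z',-RL[2]).as_matrix()[:2,:2]@(np.array(p)[:2]-RL[:2]),p[2]]
def now():
    from station import env
    s=env.read_state();q=s["tcp_rot"];return s,s["tool_pos"],R.from_quat(np.r_[q[1:],q[0]])
def delta(p,Rt,name=''):
    s,p0,R0=now();d=R0.inv().apply(p-p0)*100;r=(R0.inv()*Rt).as_rotvec()
    print(name,'delta cm',d.round(2),'rot',r.round(3),'rows>=',round(max(np.linalg.norm(d)/4.17,np.degrees(np.linalg.norm(r))/7.16),1))
TIP={22:np.array([.4258,-.1863,.1262]),10:np.array([.4342,-.137,.1262])}
Rp=tool(RK[2],np.pi/6);Rr=tool(RL[2],0)
zp=-Rp.as_matrix()[:,2];xp=-Rp.as_matrix()[:,1]
E
python3 - <<'E'
from plan import *
delta(TIP[22]+.07*zp+.002*xp,Rp,'above22')
delta(TIP[22]-.022*zp+.002*xp,Rp,'grasp22')
print(Rp.as_matrix().round(2))
E
```

```text
above22 delta cm [-27.06  21.26   5.15] rot [ 0.484 -0.245 -0.916] rows>= 8.5
grasp22 delta cm [-30.77  18.54  13.11] rot [ 0.484 -0.245 -0.916] rows>= 9.2
[[-0.17 -0.85  0.49]
 [-0.99  0.15 -0.08]
 [-0.   -0.5  -0.87]]
```

Emit:
carry_out([
  [6,-27.06,21.26,5.15,0.484,-0.245,-0.916],
  [6,-27.06,21.26,5.15,0.484,-0.245,-0.916],
  [6,-27.06,21.26,5.15,0.484,-0.245,-0.916],
  [6,-27.06,21.26,5.15,0.484,-0.245,-0.916],
  [6,-27.06,21.26,5.15,0.484,-0.245,-0.916],
  [6,-27.06,21.26,5.15,0.484,-0.245,-0.916],
  [6,-27.06,21.26,5.15,0.484,-0.245,-0.916],
  [6,-27.06,21.26,5.15,0.484,-0.245,-0.916],
])

```text
t: 1.37
tool_pos: [0.3875, -0.1919, 0.1908]
tcp_rot: [0.16, -0.605, 0.757, -0.188]
wrist_force: [2.3, -0.6, 0.3]
grip_width: 0.0602
grasp_force: 0.0
```

```bash
python3 -c "
from plan import *
delta(TIP[22]+.07*zp+.002*xp,Rp,'above22');print(now()[0]['t'])"
```

```text
above22 delta cm [-1.21 -0.11  0.42] rot [ 0.024 -0.012 -0.051] rows>= 0.5
1.3667
```

Emit:
carry_out([
  [5,0,0,0,0,0,0],
  [5,0,0,0,0,0,0],
])

```text
t: 1.53
tool_pos: [0.3862, -0.1911, 0.189]
tcp_rot: [0.158, -0.606, 0.757, -0.186]
wrist_force: [0.5, -0.3, 0.1]
grip_width: 0.0499
grasp_force: 0.0
```

```bash
python3 -c "
from plan import *
delta(TIP[22]+.07*zp+.002*xp,Rp,'above22');
delta(TIP[22]-.020*zp+.002*xp,Rp,'grasp22')"
```

```text
above22 delta cm [-1.16 -0.32  0.32] rot [ 0.031 -0.012 -0.049] rows>= 0.5
grasp22 delta cm [-1.28 -0.6   9.32] rot [ 0.031 -0.012 -0.049] rows>= 2.3
```

Emit:
carry_out([
  [5,-1.28,-0.6,1,0.031,-0.012,-0.049],
  [5,-1.28,-0.6,4,0.031,-0.012,-0.049],
  [5,-1.28,-0.6,6,0.031,-0.012,-0.049],
  [5,-1.28,-0.6,7,0.031,-0.012,-0.049],
  [5,-1.28,-0.6,7,0.031,-0.012,-0.049],
])

```text
t: 1.95
tool_pos: [0.427, -0.1906, 0.1296]
tcp_rot: [0.165, -0.619, 0.742, -0.198]
wrist_force: [-0.6, 0.8, 1.0]
grip_width: 0.0499
grasp_force: 0.0
```

```bash
python3 - <<'E'
from plan import *
from h import *
delta(TIP[22]-.020*zp+.002*xp,Rp,'grasp22')
d={n:grab(n,2) for n in("top","side")}
a=d["top"]["frame"][185:245,320:400];b=d["side"]["frame"][205:290,225:305]
out=np.zeros((510,800,3),np.uint8);out[:240,:320]=cv2.resize(a,None,fx=4,fy=4,interpolation=3);out[:,320:800]=cv2.resize(b,None,fx=6,fy=6,interpolation=3)
cv2.imwrite("pics/g22.png",out)
E
```

```text
grasp22 delta cm [-0.42  0.14  2.2 ] rot [ 0.003 -0.006 -0.009] rows>= 0.5
```

View pics/g22.png

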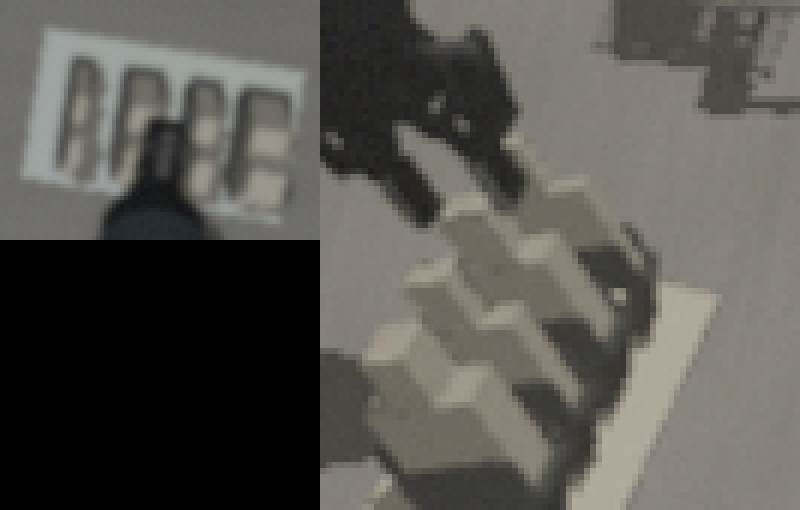

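The fingers straddle packer22's tab (tip at about (468,203) in the crop). I'll apply the remaining correction, descend and close.

Emit:
carry_out([
  [5,-0.42,0.1,0.5,0,0,0],
  [5,-0.42,0.1,1.2,0,0,0],
  [5,-0.42,0.1,1.8,0,0,0],
  [5,-0.42,0.1,2.1,0,0,0],
  [5,-0.42,0.1,2.1,0,0,0],
])

```text
t: 2.57
tool_pos: [0.4376, -0.1868, 0.1125]
tcp_rot: [0.167, -0.62, 0.74, -0.199]
wrist_force: [0.5, -0.4, 0.8]
grip_width: 0.0499
grasp_force: 0.0
```

Emit:
carry_out([
  [4,0,0,0,0,0,0],
  [3,0,0,0,0,0,0],
  [2.2,0,0,0,0,0,0],
  [2.2,0,0,0,0,0,0],
  [2.2,0,0,0,0,0,0],
])

```text
t: 2.98
tool_pos: [0.4376, -0.1866, 0.1127]
tcp_rot: [0.167, -0.62, 0.74, -0.199]
wrist_force: [0.7, -0.2, -0.6]
grip_width: 0.0274
grasp_force: 59.5
```

```bash
python3 -c "
from plan import *
delta(TIP[22]-.020*zp+.002*xp,Rp,'grasp22')
s=now()[0];print(s['t'],s['wrist_force'],s['wrist_torque'],s['grip_width'],s['grasp_force'])"
```

```text
grasp22 delta cm [0.17 0.13 0.25] rot [-0.001 -0.003 -0.006] rows>= 0.1
2.9833 [ 0.68310699 -0.20675359 -0.58268021] [ 0.29991223  1.76159735 -0.07693573] 0.027424213433909255 59.455701385159045
```

Gripped at 27.4 mm with 59 N. Next I'll draw it out along its own axis.

Emit:
carry_out([
  [2.2,0,0,-1,0,0,0],
  [2.2,0,0,-2,0,0,0],
  [2.2,0,0,-3.2,0,0,0],
  [2.2,0,0,-5,0,0,0],
  [2.2,0,0,-8,0,0,0],
  [2.2,0,0,-11,0,0,0],
  [2.2,0,0,-13,0,0,0],
  [2.2,0,0,-13,0,0,0],
])

```text
t: 3.65
tool_pos: [0.3742, -0.1752, 0.2301]
tcp_rot: [0.17, -0.62, 0.739, -0.202]
wrist_force: [0.2, -0.1, -0.5]
grip_width: 0.0276
grasp_force: 59.5
```

```bash
python3 -c "
from plan import *
s,p,_=now();print(s['wrist_force'],s['wrist_torque'])
delta(rl(0,.0172,.19),Rr,'over gap');print(rl(0,.0172,.19),Rr.as_matrix().round(2))"
```

```text
[ 0.24971129 -0.13168065 -0.45500108] [ 0.25253975  1.66110289 -0.0404098 ]
over gap delta cm [-28.86  -4.58   7.41] rot [-0.533 -0.023 -0.088] rows>= 7.2
[0.50046024 0.0955379  0.19      ] [[-0.08 -1.    0.  ]
 [-1.    0.08 -0.  ]
 [ 0.    0.   -1.  ]]
```

Emit:
carry_out([
  [2.2,-28.86,-3.1,4.8,-0.533,-0.023,-0.088],
  [2.2,-28.86,-3.1,4.8,-0.533,-0.023,-0.088],
  [2.2,-28.86,-3.1,4.8,-0.533,-0.023,-0.088],
  [2.2,-28.86,-3.1,4.8,-0.533,-0.023,-0.088],
  [2.2,-28.86,-3.1,4.8,-0.533,-0.023,-0.088],
  [2.2,-28.86,-3.1,4.8,-0.533,-0.023,-0.088],
  [2.2,-28.86,-3.1,4.8,-0.533,-0.023,-0.088],
  [2.2,-28.86,-3.1,4.8,-0.533,-0.023,-0.088],
])

```text
t: 4.32
tool_pos: [0.476, 0.1054, 0.1962]
tcp_rot: [-0.004, -0.677, 0.736, 0.004]
wrist_force: [0.3, 0.2, -1.5]
grip_width: 0.0276
grasp_force: 59.4
```

Emit:
carry_out([
  [2.2,0,0,0,0,0,0],
  [2.2,0,0,0,0,0,0],
  [2.2,0,0,0,0,0,0],
])

```text
t: 4.57
tool_pos: [0.4738, 0.0992, 0.199]
tcp_rot: [-0.003, -0.676, 0.737, 0.003]
wrist_force: [0.6, 0.4, -1.8]
grip_width: 0.0273
grasp_force: 59.4
```

```bash
python3 - <<'E'
from plan import *
from h import *
delta(rl(0,.0172,.19),Rr,'over gap');print(inrl(now()[1]).round(4))
d={n:grab(n,4) for n in("top","side")};pickle.dump(d,open("f2.pkl","wb"))
def ov(f,x0,y0,w,h,sc,p,Rt,rlp):
    im=cv2.resize(f["frame"][y0:y0+h,x0:x0+w],None,fx=sc,fy=sc,interpolation=3)
    pl=lambda P,c:cv2.polylines(im,[((proj(f,P)+.5-[x0,y0])*sc-.5).round().astype(int)],True,c,1)
    sh=[(-.014,.1),(.014,.1),(.014,.064),(.035,.064),(.035,0),(-.035,0),(-.035,.064),(-.014,.064)]
    M=Rt.as_matrix()
    for y,c in((-.011,(0,255,0)),(.011,(255,255,0))):
        pl([p+M@np.array([y,-x,.079-z]) for x,z in sh],c)
    for ya,yb,z,c in((0,.1725,.05,(0,255,255)),(.0345,.1725,.056,(0,0,255))):
        pl([rl(x,y,z) for x,y in((-.039,ya),(.039,ya),(.039,yb),(-.039,yb))],c)
    return im
s,p,Rt=now()
b=ov(d["side"],250,110,80,100,6,p,Rt,None);a=ov(d["top"],215,175,80,60,4,p,Rt,None)
out=np.zeros((600,800,3),np.uint8);out[:240,:320]=a;out[:,320:]=b;cv2.imwrite("pics/h22.png",out)
E
```

```text
over gap delta cm [ 0.13 -2.7   0.88] rot [ 0.009 -0.    -0.002] rows>= 0.7
[-0.0269  0.0186  0.199 ]
```

View pics/h22.png

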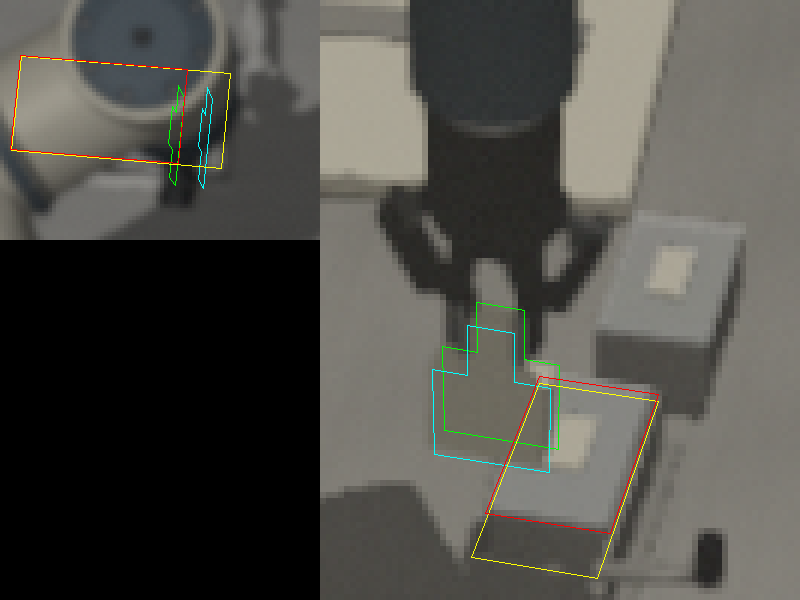

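View 9 of 10: the held packer22 model and the rail and lid overlays all match the picture, with its lower edge at (435–550, 455–470). I'll move over the gap and lower it in steps.

Emit:
carry_out([
  [2.2,0.13,-1.4,0.2,0.009,0,-0.002],
  [2.2,0.13,-2.7,1.5,0.009,0,-0.002],
  [2.2,0.13,-2.7,3.5,0.009,0,-0.002],
  [2.2,0.13,-2.7,5,0.009,0,-0.002],
  [2.2,0.13,-2.7,6.1,0.009,0,-0.002],
  [2.2,0.13,-2.7,6.1,0.009,0,-0.002],
])

```text
t: 5.47
tool_pos: [0.4993, 0.0957, 0.1352]
tcp_rot: [-0.002, -0.677, 0.736, 0.001]
wrist_force: [-0.4, -0.7, -1.0]
grip_width: 0.0272
grasp_force: 59.4
```

```bash
cat > st.py <<'E'
from plan import *
import sys
s,p,Rt=now();print('t',round(s['t'],2),'rail',(inrl(p)*1000).round(1),'F',R.from_euler('z',-RL[2]).apply(s['wrist_force']).round(1),'T',s['wrist_torque'].round(2))
if len(sys.argv)>3: delta(rl(*[float(v)/1000 for v in sys.argv[1:4]]),Rr)
E
python3 st.py 0 17.2 132
```

```text
t 5.47 rail [ -1.2  17.3 135.2] F [-0.4 -0.8 -1. ] T [-0.01  0.09 -0.  ]
 delta cm [ 0.01 -0.12  0.32] rot [ 0.004 -0.002  0.   ] rows>= 0.1
```

Emit:
carry_out([
  [2.2,0,-0.1,0.3,0.004,-0.002,0],
  [2.2,0,-0.1,0.6,0.004,-0.002,0],
  [2.2,0,-0.1,0.8,0.004,-0.002,0],
  [2.2,0,-0.1,0.8,0.004,-0.002,0],
])

```text
t: 5.8
tool_pos: [0.5015, 0.0964, 0.1302]
tcp_rot: [0.003, -0.677, 0.736, -0.001]
wrist_force: [0.4, 0.6, -0.8]
grip_width: 0.0275
grasp_force: 59.5
```

Emit:
carry_out([
  [2.2,0,0,0.15,0,0,0],
  [2.2,0,0,0.3,0,0,0],
  [2.2,0,0,0.4,0,0,0],
  [2.2,0,0,0.4,0,0,0],
])

```text
t: 6.13
tool_pos: [0.5013, 0.0964, 0.126]
tcp_rot: [0.002, -0.677, 0.736, -0.001]
wrist_force: [-0.4, -0.0, -2.1]
grip_width: 0.0269
grasp_force: 59.5
```

Emit:
carry_out([
  [2.2,0,0,0.2,0,0,0],
  [2.2,0,0,0.4,0,0,0],
  [2.2,0,0,0.6,0,0,0],
  [2.2,0,0,0.6,0,0,0],
])

```text
t: 6.47
tool_pos: [0.5012, 0.0963, 0.1196]
tcp_rot: [0.002, -0.677, 0.736, -0.001]
wrist_force: [0.2, -0.5, -1.8]
grip_width: 0.0273
grasp_force: 59.2
```

Emit:
carry_out([
  [2.2,0,0,0.3,0,0,0],
  [2.2,0,0,0.6,0,0,0],
  [2.2,0,0,0.8,0,0,0],
  [2.2,0,0,0.8,0,0,0],
])

```text
t: 6.8
tool_pos: [0.5013, 0.0963, 0.1115]
tcp_rot: [0.002, -0.677, 0.736, -0.001]
wrist_force: [0.1, -0.1, -2.9]
grip_width: 0.0273
grasp_force: 59.1
```

```bash
python3 st.py 0 17.2 82
```

```text
t 6.8 rail [  0.7  18.  111.5] F [ 0.2 -0.  -2.9] T [-0.02 -0.13 -0.01]
 delta cm [0.09 0.08 2.95] rot [-0.004  0.002  0.001] rows>= 0.7
```

Emit:
carry_out([
  [2.2,0,0,0.5,-0.003,0.002,0],
  [2.2,0,0,1,-0.003,0.002,0],
  [2.2,0,0,1.5,-0.003,0.002,0],
  [2.2,0,0,2,-0.003,0.002,0],
  [2.2,0,0,2.3,-0.003,0.002,0],
  [2.2,0,0,2.5,-0.003,0.002,0],
  [2.2,0,0,2.5,-0.003,0.002,0],
])

```text
t: 7.38
tool_pos: [0.5014, 0.0964, 0.0866]
tcp_rot: [0.0, -0.677, 0.736, -0.0]
wrist_force: [0.4, -0.8, -1.6]
grip_width: 0.0273
grasp_force: 58.8
```

Emit:
carry_out([
  [2.2,0,0,0.1,0,0,0],
  [2.2,0,0,0.2,0,0,0],
  [2.2,0,0,0.3,0,0,0],
  [2.2,0,0,0.3,0,0,0],
])

```text
t: 7.72
tool_pos: [0.5016, 0.0964, 0.0852]
tcp_rot: [0.001, -0.677, 0.736, -0.001]
wrist_force: [-2.8, 0.8, 6.3]
grip_width: 0.0271
grasp_force: 60.6
```

```bash
python3 st.py 0 23.5 84
```

```text
t 7.72 rail [ 1.  18.2 85.2] F [-2.9  0.6  6.3] T [ 0.08  1.25 -0.02]
 delta cm [-0.53  0.1   0.12] rot [-0.002  0.     0.001] rows>= 0.1
```

Emit:
carry_out([
  [2.2,0,0,0.05,0,0,0],
  [2.2,0,0,0.1,0,0,0],
  [2.2,0,0,0.1,0,0,0],
])

```text
t: 7.97
tool_pos: [0.5016, 0.0964, 0.0851]
tcp_rot: [0.001, -0.677, 0.736, -0.001]
wrist_force: [-6.3, -0.0, 13.1]
grip_width: 0.0274
grasp_force: 61.6
```

```bash
python3 st.py 0 23.5 84
```

```text
t 7.97 rail [ 1.1 18.2 85.1] F [-6.3 -0.6 13.1] T [0.07 2.33 0.02]
 delta cm [-0.53  0.11  0.11] rot [-0.003  0.     0.001] rows>= 0.1
```

Contact is on the worktop: the packer sits about 85 mm below the TCP, which fits the grasp depth. I'll ease up 1 mm and slide it towards the container until it touches.

Emit:
carry_out([
  [2.2,0,0,-0.25,0,0,0],
  [2.2,-0.2,0,-0.25,0,0,0],
  [2.2,-0.3,0,-0.25,0,0,0],
  [2.2,-0.3,0,-0.25,0,0,0],
])

```text
t: 8.3
tool_pos: [0.5018, 0.0996, 0.0854]
tcp_rot: [0.001, -0.677, 0.736, -0.0]
wrist_force: [-0.6, 0.0, 0.1]
grip_width: 0.0276
grasp_force: 59.5
```

```bash
python3 st.py 0 23.5 84
```

```text
t 8.3 rail [ 1.  21.4 85.4] F [-0.6 -0.   0.1] T [0.06 0.16 0.04]
 delta cm [-0.21  0.1   0.14] rot [-0.001  0.     0.001] rows>= 0.1
```

Emit:
carry_out([
  [2.2,-0.06,0,0,0,0,0],
  [2.2,-0.12,0,0,0,0,0],
  [2.2,-0.12,0,0,0,0,0],
])

```text
t: 8.55
tool_pos: [0.5018, 0.1005, 0.0854]
tcp_rot: [0.0, -0.677, 0.736, -0.001]
wrist_force: [0.9, -0.4, 0.8]
grip_width: 0.0273
grasp_force: 59.4
```

```bash
python3 st.py 0 23.5 84
```

```text
t 8.55 rail [ 0.9 22.3 85.4] F [ 0.9 -0.3  0.8] T [-0.29  0.03 -0.05]
 delta cm [-0.12  0.09  0.14] rot [-0.001 -0.     0.001] rows>= 0.0
```

Emit:
carry_out([
  [2.2,-0.06,0,0,0,0,0],
  [2.2,-0.1,0,0,0,0,0],
  [2.2,-0.1,0,0,0,0,0],
])

```text
t: 8.8
tool_pos: [0.5019, 0.1017, 0.0854]
tcp_rot: [0.001, -0.677, 0.736, -0.0]
wrist_force: [-0.8, -0.5, -2.0]
grip_width: 0.0273
grasp_force: 59.3
```

Emit:
carry_out([
  [2.2,-0.06,0,0,0,0,0],
  [2.2,-0.1,0,0,0,0,0],
  [2.2,-0.1,0,0,0,0,0],
])

```text
t: 9.05
tool_pos: [0.5019, 0.102, 0.0855]
tcp_rot: [0.0, -0.677, 0.736, -0.001]
wrist_force: [0.7, -2.7, -0.8]
grip_width: 0.0275
grasp_force: 59.3
```

```bash
python3 st.py 0 23.5 84
```

```text
t 9.05 rail [ 0.9 23.8 85.5] F [ 1.  -2.6 -0.8] T [-1.29 -0.19  0.14]
 delta cm [0.03 0.09 0.15] rot [-0.001 -0.001  0.001] rows>= 0.0
```

Contact came at rail y = 23.8 mm, against an expected 23.5. I'll settle it on the worktop and release.

Emit:
carry_out([
  [2.2,-0.03,0,0.1,0,0,0],
  [2.2,-0.03,0,0.15,0,0,0],
  [2.2,-0.03,0,0.15,0,0,0],
])

```text
t: 9.3
tool_pos: [0.502, 0.1021, 0.0852]
tcp_rot: [0.0, -0.677, 0.736, -0.001]
wrist_force: [-2.7, -5.2, 7.8]
grip_width: 0.0272
grasp_force: 61.0
```

```bash
python3 st.py 0 23.5 84
```

```text
t 9.3 rail [ 1.  23.9 85.2] F [-2.2 -5.4  7.8] T [-1.79  1.28  0.2 ]
 delta cm [0.04 0.1  0.12] rot [-0.002 -0.001  0.001] rows>= 0.0
```

Emit:
carry_out([
  [3,0,0,0,0,0,0],
  [3.6,0,0,0,0,0,0],
  [4.2,0,0,0,0,0,0],
  [4.2,0,0,0,0,0,0],
])

```text
t: 9.63
tool_pos: [0.5023, 0.1033, 0.084]
tcp_rot: [0.001, -0.677, 0.736, -0.0]
wrist_force: [0.2, -0.3, -0.3]
grip_width: 0.0421
grasp_force: 0.0
```

```bash
python3 st.py 0 23.5 160
```

```text
t 9.63 rail [ 1.2 25.1 84. ] F [ 0.3 -0.3 -0.3] T [-0.03  0.03  0.02]
 delta cm [ 0.15  0.1  -7.6 ] rot [-0.002  0.001  0.001] rows>= 1.8
```

Packer22 is released against the container. Next is packer10.

Emit:
carry_out([
  [4.5,0,0,-4,0,0,0],
  [5,0,0,-8,0,0,0],
  [5,0,0,-12,0,0,0],
  [5,0,0,-12,0,0,0],
])

```text
t: 9.97
tool_pos: [0.5062, 0.1039, 0.2129]
tcp_rot: [0.007, -0.677, 0.736, -0.004]
wrist_force: [1.2, 0.3, 1.5]
grip_width: 0.05
grasp_force: 0.0
```

```bash
python3 st.py; python3 -c "
from plan import *
delta(TIP[10]+.07*zp+.002*xp,Rp,'above10')"
```

```text
t 9.97 rail [  5.   26.  212.9] F [1.1 0.4 1.5] T [ 0.06 -0.21 -0.03]
above10 delta cm [24.33  8.53  2.24] rot [0.508 0.028 0.082] rows>= 6.2
```

Emit:
carry_out([
  [5,24.33,8.53,1.2,0.508,0.028,0.082],
  [5,24.33,8.53,1.2,0.508,0.028,0.082],
  [5,24.33,8.53,1.2,0.508,0.028,0.082],
  [5,24.33,8.53,1.2,0.508,0.028,0.082],
  [5,24.33,8.53,1.2,0.508,0.028,0.082],
  [5,24.33,8.53,1.2,0.508,0.028,0.082],
  [5,24.33,8.53,1.2,0.508,0.028,0.082],
  [5,24.33,8.53,1.2,0.508,0.028,0.082],
])

```text
t: 10.63
tool_pos: [0.3948, -0.1345, 0.192]
tcp_rot: [0.161, -0.623, 0.74, -0.195]
wrist_force: [-0.2, -0.3, 0.6]
grip_width: 0.0504
grasp_force: 0.0
```

Emit:
carry_out([
  [5,0,0,0,0,0,0],
  [5,0,0,0,0,0,0],
  [5,0,0,0,0,0,0],
])

```text
t: 10.88
tool_pos: [0.3971, -0.1316, 0.192]
tcp_rot: [0.16, -0.625, 0.739, -0.195]
wrist_force: [-0.0, 0.8, 0.6]
grip_width: 0.0499
grasp_force: 0.0
```

```bash
python3 -c "
from plan import *
delta(TIP[10]+.02*zp+.002*xp,Rp,'mid10')
delta(TIP[10]-.021*zp+.002*xp,Rp,'grasp10')"
```

```text
mid10 delta cm [-0.12 -0.23  5.57] rot [ 0.014 -0.005  0.003] rows>= 1.3
grasp10 delta cm [-0.14 -0.29  9.67] rot [ 0.014 -0.005  0.003] rows>= 2.3
```

Emit:
carry_out([
  [5,-0.12,-0.2,2.5,0.014,-0.005,0.003],
  [5,-0.12,-0.25,5,0.014,-0.005,0.003],
  [5,-0.12,-0.25,6.5,0.014,-0.005,0.003],
  [5,-0.12,-0.25,7.6,0.014,-0.005,0.003],
  [5,-0.12,-0.25,7.6,0.014,-0.005,0.003],
])

```text
t: 11.3
tool_pos: [0.435, -0.1376, 0.124]
tcp_rot: [0.165, -0.624, 0.738, -0.196]
wrist_force: [-0.5, 0.4, 0.3]
grip_width: 0.0501
grasp_force: 0.0
```

```bash
python3 -c "
from plan import *
delta(TIP[10]-.021*zp+.002*xp,Rp,'grasp10')"
```

```text
grasp10 delta cm [-0.05 -0.24  1.87] rot [ 0.005 -0.001  0.001] rows>= 0.5
```

Emit:
carry_out([
  [5,-0.05,-0.24,0.5,0.005,0,0],
  [5,-0.05,-0.24,1.1,0.005,0,0],
  [5,-0.05,-0.24,1.6,0.005,0,0],
  [5,-0.05,-0.24,1.85,0.005,0,0],
  [5,-0.05,-0.24,1.85,0.005,0,0],
])

```text
t: 11.72
tool_pos: [0.4468, -0.1392, 0.1119]
tcp_rot: [0.168, -0.623, 0.738, -0.2]
wrist_force: [-0.8, 0.1, -0.1]
grip_width: 0.0501
grasp_force: 0.0
```

```bash
python3 -c "
from plan import *
delta(TIP[10]-.021*zp+.002*xp,Rp,'grasp10')"
```

```text
grasp10 delta cm [-0.01  0.19  0.22] rot [-0.005 -0.001  0.   ] rows>= 0.1
```

Emit:
carry_out([
  [4,0,0,0,0,0,0],
  [3,0,0,0,0,0,0],
  [2.2,0,0,0,0,0,0],
  [2.2,0,0,0,0,0,0],
  [2.2,0,0,0,0,0,0],
])

```text
t: 12.13
tool_pos: [0.4466, -0.1396, 0.1122]
tcp_rot: [0.169, -0.622, 0.738, -0.2]
wrist_force: [0.8, 0.2, -0.9]
grip_width: 0.0271
grasp_force: 58.1
```

```bash
python3 st.py;python3 -c "
from plan import *
delta(TIP[10]-.021*zp+.002*xp,Rp,'grasp10')"
```

```text
t 12.13 rail [ -33.7 -221.6  112.2] F [ 0.8  0.3 -0.9] T [ 0.23  1.56 -0.01]
grasp10 delta cm [-0.05  0.2   0.25] rot [-0.006 -0.001 -0.001] rows>= 0.1
```

Gripped at 27.1 mm. Drawing it out.

Emit:
carry_out([
  [2.2,0,0,-1,0,0,0],
  [2.2,0,0,-2,0,0,0],
  [2.2,0,0,-3.2,0,0,0],
  [2.2,0,0,-5,0,0,0],
  [2.2,0,0,-8,0,0,0],
  [2.2,0,0,-11,0,0,0],
  [2.2,0,0,-13,0,0,0],
  [2.2,0,0,-13,0,0,0],
])

```text
t: 12.8
tool_pos: [0.3827, -0.128, 0.2291]
tcp_rot: [0.172, -0.622, 0.737, -0.202]
wrist_force: [0.4, 0.7, -0.1]
grip_width: 0.0267
grasp_force: 58.4
```

```bash
python3 st.py 0 6.4 200
```

```text
t 12.8 rail [ -98.4 -215.5  229.1] F [ 0.4  0.7 -0.1] T [0.16 1.46 0.07]
 delta cm [-22.93  -5.31   6.62] rot [-0.537 -0.02  -0.082] rows>= 5.9
```

Emit:
carry_out([
  [2.2,-22.93,-5.3,5.6,-0.537,-0.02,-0.082],
  [2.2,-22.93,-5.3,5.6,-0.537,-0.02,-0.082],
  [2.2,-22.93,-5.3,5.6,-0.537,-0.02,-0.082],
  [2.2,-22.93,-5.3,5.6,-0.537,-0.02,-0.082],
  [2.2,-22.93,-5.3,5.6,-0.537,-0.02,-0.082],
  [2.2,-22.93,-5.3,5.6,-0.537,-0.02,-0.082],
  [2.2,-22.93,-5.3,5.6,-0.537,-0.02,-0.082],
  [2.2,-22.93,-5.3,5.6,-0.537,-0.02,-0.082],
])

```text
t: 13.47
tool_pos: [0.4941, 0.0862, 0.2003]
tcp_rot: [-0.005, -0.676, 0.736, 0.003]
wrist_force: [-0.1, 0.3, -0.5]
grip_width: 0.0269
grasp_force: 58.5
```

Emit:
carry_out([
  [2.2,0,0,0,0,0,0],
  [2.2,0,0,0,0,0,0],
  [2.2,0,0,0,0,0,0],
])

```text
t: 13.72
tool_pos: [0.4932, 0.0841, 0.2029]
tcp_rot: [-0.003, -0.676, 0.737, 0.002]
wrist_force: [-1.2, -1.1, 0.1]
grip_width: 0.0271
grasp_force: 58.5
```

```bash
python3 st.py 1 6.6 142
```

```text
t 13.72 rail [ -6.3   5.2 202.9] F [-1.1 -1.2  0.1] T [-0.01 -0.01 -0.07]
 delta cm [-0.15 -0.78  6.09] rot [ 0.008 -0.002 -0.002] rows>= 1.5
```

```bash
python3 st.py 1 5.5 156
```

```text
t 13.72 rail [ -6.3   5.2 202.9] F [-1.1 -1.2  0.1] T [-0.01 -0.01 -0.07]
 delta cm [-0.04 -0.77  4.69] rot [ 0.008 -0.002 -0.002] rows>= 1.1
```

Emit:
carry_out([
  [2.2,-0.03,-0.7,0.5,0.008,-0.002,-0.002],
  [2.2,-0.03,-0.73,2,0.008,-0.002,-0.002],
  [2.2,-0.03,-0.73,3.5,0.008,-0.002,-0.002],
  [2.2,-0.03,-0.73,4.5,0.008,-0.002,-0.002],
  [2.2,-0.03,-0.73,4.5,0.008,-0.002,-0.002],
  [2.2,-0.03,-0.73,4.5,0.008,-0.002,-0.002],
])

```text
t: 14.22
tool_pos: [0.5004, 0.0841, 0.1574]
tcp_rot: [-0.001, -0.677, 0.736, 0.0]
wrist_force: [-0.8, -0.6, -0.1]
grip_width: 0.0269
grasp_force: 59.7
```

```bash
python3 st.py 1 5.5 150
```

```text
t 14.22 rail [  0.9   5.8 157.4] F [-0.7 -0.6 -0.1] T [-0.05 -0.01  0.04]
 delta cm [ 0.03 -0.01  0.74] rot [ 0.001 -0.001  0.   ] rows>= 0.2
```

Emit:
carry_out([
  [2.2,0.02,0,0.3,0,0,0],
  [2.2,0.02,0,0.6,0,0,0],
  [2.2,0.02,0,0.8,0,0,0],
  [2.2,0.02,0,0.8,0,0,0],
])

```text
t: 14.55
tool_pos: [0.5004, 0.0844, 0.1492]
tcp_rot: [-0.0, -0.677, 0.736, 0.0]
wrist_force: [0.2, -0.1, -0.1]
grip_width: 0.0266
grasp_force: 59.7
```

Emit:
carry_out([
  [2.2,0,0,0.15,0,0,0],
  [2.2,0,0,0.3,0,0,0],
  [2.2,0,0,0.4,0,0,0],
  [2.2,0,0,0.4,0,0,0],
])

```text
t: 14.88
tool_pos: [0.5004, 0.0844, 0.1452]
tcp_rot: [-0.0, -0.677, 0.736, 0.0]
wrist_force: [-0.5, 0.2, -0.5]
grip_width: 0.0266
grasp_force: 59.7
```

```bash
python3 st.py 1 5.5 140
```

```text
t 14.88 rail [  0.9   6.1 145.2] F [-0.5  0.1 -0.5] T [-0.04  0.01  0.05]
 delta cm [ 0.06 -0.01  0.52] rot [ 0.001 -0.     0.001] rows>= 0.1
```

Emit:
carry_out([
  [2.2,0.03,0,0.15,0,0,0],
  [2.2,0.03,0,0.3,0,0,0],
  [2.2,0.03,0,0.45,0,0,0],
  [2.2,0.03,0,0.45,0,0,0],
])

```text
t: 15.22
tool_pos: [0.5003, 0.084, 0.1405]
tcp_rot: [-0.0, -0.677, 0.736, 0.0]
wrist_force: [0.1, 0.2, -0.9]
grip_width: 0.0271
grasp_force: 59.7
```

Emit:
carry_out([
  [2.2,0,0,0.15,0,0,0],
  [2.2,0,0,0.3,0,0,0],
  [2.2,0,0,0.3,0,0,0],
])

```text
t: 15.47
tool_pos: [0.5003, 0.084, 0.1376]
tcp_rot: [-0.0, -0.677, 0.736, 0.0]
wrist_force: [-0.1, 0.1, -1.4]
grip_width: 0.0267
grasp_force: 59.7
```

Emit:
carry_out([
  [2.2,0,0,0.15,0,0,0],
  [2.2,0,0,0.3,0,0,0],
  [2.2,0,0,0.3,0,0,0],
])

```text
t: 15.72
tool_pos: [0.5003, 0.084, 0.1346]
tcp_rot: [-0.0, -0.677, 0.736, 0.0]
wrist_force: [-0.2, 0.6, 0.3]
grip_width: 0.0267
grasp_force: 59.7
```

Emit:
carry_out([
  [2.2,0,0,0.15,0,0,0],
  [2.2,0,0,0.3,0,0,0],
  [2.2,0,0,0.3,0,0,0],
])

```text
t: 15.97
tool_pos: [0.5003, 0.084, 0.1316]
tcp_rot: [-0.0, -0.677, 0.736, 0.0]
wrist_force: [-0.1, 0.5, -0.6]
grip_width: 0.0267
grasp_force: 59.7
```

```bash
python3 st.py 1 5.5 112
```

```text
t 15.97 rail [  0.8   5.7 131.6] F [-0.1  0.5 -0.6] T [-0.01  0.02 -0.  ]
 delta cm [ 0.02 -0.02  1.96] rot [ 0.001 -0.     0.   ] rows>= 0.5
```

Emit:
carry_out([
  [2.2,0,0,0.15,0,0,0],
  [2.2,0,0,0.3,0,0,0],
  [2.2,0,0,0.4,0,0,0],
  [2.2,0,0,0.4,0,0,0],
])

```text
t: 16.3
tool_pos: [0.5003, 0.084, 0.1276]
tcp_rot: [-0.0, -0.677, 0.736, 0.0]
wrist_force: [-0.0, 0.6, -1.6]
grip_width: 0.0269
grasp_force: 59.7
```

Emit:
carry_out([
  [2.2,0,0,0.2,0,0,0],
  [2.2,0,0,0.4,0,0,0],
  [2.2,0,0,0.5,0,0,0],
  [2.2,0,0,0.5,0,0,0],
])

```text
t: 16.63
tool_pos: [0.5003, 0.084, 0.1226]
tcp_rot: [-0.0, -0.677, 0.736, 0.0]
wrist_force: [0.6, 0.5, 0.4]
grip_width: 0.0266
grasp_force: 59.7
```

Emit:
carry_out([
  [2.2,0,0,0.2,0,0,0],
  [2.2,0,0,0.4,0,0,0],
  [2.2,0,0,0.5,0,0,0],
  [2.2,0,0,0.5,0,0,0],
])

```text
t: 16.97
tool_pos: [0.5003, 0.084, 0.1176]
tcp_rot: [-0.0, -0.677, 0.736, 0.0]
wrist_force: [0.0, -0.0, -0.8]
grip_width: 0.0267
grasp_force: 59.7
```

Emit:
carry_out([
  [2.2,0,0,0.2,0,0,0],
  [2.2,0,0,0.4,0,0,0],
  [2.2,0,0,0.5,0,0,0],
  [2.2,0,0,0.5,0,0,0],
])

```text
t: 17.3
tool_pos: [0.5002, 0.084, 0.1126]
tcp_rot: [-0.0, -0.677, 0.736, 0.0]
wrist_force: [-0.2, -0.1, -0.4]
grip_width: 0.0267
grasp_force: 59.7
```

```bash
python3 st.py 1 5.5 112
```

```text
t 17.3 rail [  0.8   5.7 112.6] F [-0.2 -0.1 -0.4] T [-0.06  0.03  0.  ]
 delta cm [ 0.02 -0.02  0.06] rot [ 0.001 -0.     0.   ] rows>= 0.0
```

No contact, and the bottom is well inside the slot. I'll let it slide down from here, because the fingers would otherwise reach packer22's tab.

Emit:
carry_out([
  [2.2,0,0,0.2,0,0,0],
  [2.2,0,0,0.2,0,0,0],
  [4,0,0,0.2,0,0,0],
  [4,0,0,0.2,0,0,0],
  [4,0,0,0.2,0,0,0],
  [4,0,0,0.2,0,0,0],
])

```text
t: 17.8
tool_pos: [0.5006, 0.0841, 0.1111]
tcp_rot: [0.0, -0.677, 0.736, 0.0]
wrist_force: [-0.0, -1.0, 0.1]
grip_width: 0.0403
grasp_force: 0.0
```

```bash
python3 st.py 1 9 125
```

```text
t 17.8 rail [  1.1   5.8 111.1] F [ 0.  -1.   0.1] T [-0.03  0.    0.  ]
 delta cm [-0.32  0.01 -1.39] rot [0.    0.    0.001] rows>= 0.3
```

Emit:
carry_out([
  [4,0,0,-4,0,0,0],
  [4,0,0,-8,0,0,0],
  [4,0,0,-12,0,0,0],
  [4,16,0,-14,0,0,0],
  [4,16,12,-14,0,0,0],
  [4,16,12,-14,0,0,0],
  [4,16,12,-14,0,0,0],
  [4,16,12,-14,0,0,0],
])

```text
t: 18.47
tool_pos: [0.3679, -0.0645, 0.2509]
tcp_rot: [-0.0, -0.677, 0.736, 0.0]
wrist_force: [1.0, -1.5, 0.8]
grip_width: 0.0396
grasp_force: 0.0
```

```bash
python3 - <<'E'
from plan import *
from h import *
print(now()[1])
d={n:grab(n,4) for n in("top","side")};pickle.dump(d,open("f3.pkl","wb"))
def ov(f,x0,y0,w,h,sc,draw=True):
    im=cv2.resize(f["frame"][y0:y0+h,x0:x0+w],None,fx=sc,fy=sc,interpolation=3)
    pl=lambda P,c:cv2.polylines(im,[((proj(f,P)+.5-[x0,y0])*sc-.5).round().astype(int)],True,c,1)
    if draw:
        sh=[(-.014,.1),(.014,.1),(.014,.064),(.035,.064),(.035,0.05),(-.035,0.05),(-.035,.064),(-.014,.064)]
        for y,c in((.0015,(0,255,0)),(.0115,(0,255,255)),(.0345,(255,255,0))): pl([rl(x+.001,y,z) for x,z in sh],c)
    return im
sx=d["side"];tx=d["top"]
out=np.zeros((600,800,3),np.uint8)
out[:300,:400]=ov(sx,262,165,50,50,8)[:300];out[300:,:400]=ov(sx,262,165,50,50,8,False)[:300]
out[:300,400:]=ov(tx,252,165,50,50,8)[:300];out[300:,400:]=ov(tx,252,165,50,50,8,False)[:300]
cv2.imwrite("pics/fin.png",out)
# knob: darkest spot
for n,f,box in(("top",tx,(265,160,25,25)),("side",sx,(295,180,40,40))):
    x,y,w,h=box;g=cv2.GaussianBlur(cv2.cvtColor(f["frame"],6),(0,0),1)[y:y+h,x:x+w];_,_,mn,_=cv2.minMaxLoc(g);print(n,g.min(),(mn[0]+x,mn[1]+y))
    m=(g<g.min()+18);yy,xx=np.nonzero(m);print(' centroid',xx.mean()+x,yy.mean()+y,m.sum())
for th in(0,.06,.12,.18,.25):
    P=rl(.032+.078*np.cos(th),-.025+.078*np.sin(th),.092);print(th,proj(tx,P).round(1),proj(sx,P-[0,0,.005]).round(1))
E
```

```text
[ 0.36789746 -0.06450381  0.25089093]
top 44 (277, 170)
 centroid 276.84615384615387 170.46153846153845 13
side 43 (314, 203)
 centroid 314.5 203.0 22
0 [[281.2 169.9]] [[314. 206.]]
0.06 [[279.8 169.8]] [[314.2 205.1]]
0.12 [[278.3 169.8]] [[314.4 204.2]]
0.18 [[276.8 169.9]] [[314.4 203.3]]
0.25 [[275.2 170.1]] [[314.4 202.3]]
```

View pics/fin.png

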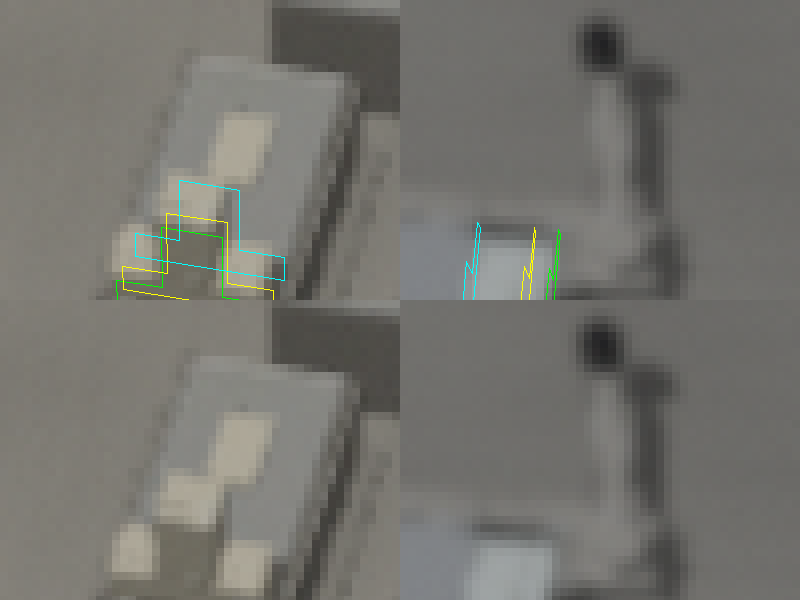

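In the last view both tabs show level in the slot, their lit top faces joining at (165–225, 470–525) with no step. The knob fit gives a keeper angle of about 0.18 in both cameras. I'll check seating by touching the tab tops lightly with closed fingers.

```bash
python3 st.py 0 6 120
```

```text
t 18.87 rail [-116.4 -151.8  250.4] F [-0.5 -0.2 -0. ] T [ 0.02 -0.05 -0.05]
 delta cm [-15.77 -11.68  13.02] rot [ 0.001 -0.     0.001] rows>= 5.6
```

Emit:
carry_out([
  [0,-15.8,-11.7,6,0,0,0],
  [0,-15.8,-11.7,6,0,0,0],
  [0,-15.8,-11.7,6,0,0,0],
  [0,-15.8,-11.7,6,0,0,0],
  [0,-15.8,-11.7,6,0,0,0],
  [0,-15.8,-11.7,10,0,0,0],
  [0,-15.8,-11.7,13,0,0,0],
  [0,-15.8,-11.7,13,0,0,0],
])

```text
t: 19.53
tool_pos: [0.4955, 0.0841, 0.1134]
tcp_rot: [-0.006, -0.677, 0.736, 0.003]
wrist_force: [-1.3, -0.0, -0.7]
grip_width: -0.0002
grasp_force: 0.0
```

Emit:
carry_out([
  [0,0,0,0.6,0,0,0],
  [0,0,0,1.2,0,0,0],
  [0,0,0,1.8,0,0,0],
  [0,0,0,1.8,0,0,0],
])

```text
t: 19.87
tool_pos: [0.5032, 0.0847, 0.1082]
tcp_rot: [0.004, -0.677, 0.736, -0.003]
wrist_force: [-4.5, 0.6, 18.9]
grip_width: 0.0003
grasp_force: 9.2
```

```bash
python3 st.py 0 6 94
```

```text
t 19.87 rail [  3.7   6.7 108.2] F [-4.6  0.2 18.9] T [ 0.15  1.85 -0.  ]
 delta cm [0.07 0.38 1.42] rot [-0.01   0.002  0.002] rows>= 0.4
```

Contact came with the fingertips at z = 0.100, which is exactly the seated height, so both packers are down. Next is the knob, at rail (109, -11).

Emit:
carry_out([
  [1,0,0,-1.5,0,0,0],
  [3,0,0,-4,0,0,0],
  [5,0,0,-4,0,0,0],
  [5,0,0,-4,0,0,0],
])

```text
t: 20.2
tool_pos: [0.5012, 0.0846, 0.1458]
tcp_rot: [0.003, -0.677, 0.736, -0.001]
wrist_force: [-0.1, 0.1, -0.7]
grip_width: 0.0459
grasp_force: 0.0
```

```bash
python3 st.py 108.7 -11 120
```

```text
t 20.2 rail [  1.7   6.3 145.8] F [-0.1  0.  -0.7] T [0.06 0.06 0.04]
 delta cm [  1.75 -10.69   2.64] rot [-0.006  0.003  0.   ] rows>= 2.7
```

Emit:
carry_out([
  [5,1.75,-10.7,0,-0.006,0.003,0],
  [5,1.75,-10.7,0,-0.006,0.003,0],
  [5,1.75,-10.7,0,-0.006,0.003,0],
  [5,1.75,-10.7,1,-0.006,0.003,0],
  [5,1.75,-10.7,2,-0.006,0.003,0],
  [5,1.75,-10.7,2,-0.006,0.003,0],
])

```text
t: 20.7
tool_pos: [0.6026, 0.0574, 0.1198]
tcp_rot: [-0.005, -0.676, 0.737, 0.003]
wrist_force: [-0.4, -0.3, -0.3]
grip_width: 0.0501
grasp_force: 0.0
```

```bash
python3 st.py 108.7 -11 87
```

```text
t 20.7 rail [105.1 -12.2 119.8] F [-0.4 -0.3 -0.3] T [-0.04  0.1   0.06]
 delta cm [-0.13 -0.4   3.27] rot [ 0.011 -0.004 -0.   ] rows>= 0.8
```

Emit:
carry_out([
  [5,-0.13,-0.4,1,0.011,-0.004,0],
  [5,-0.13,-0.4,2,0.011,-0.004,0],
  [5,-0.13,-0.4,3,0.011,-0.004,0],
  [5,-0.13,-0.4,3.2,0.011,-0.004,0],
  [5,-0.13,-0.4,3.2,0.011,-0.004,0],
])

```text
t: 21.12
tool_pos: [0.6073, 0.0585, 0.0897]
tcp_rot: [0.001, -0.677, 0.736, -0.001]
wrist_force: [-0.2, -0.3, 0.9]
grip_width: 0.05
grasp_force: 0.0
```

```bash
python3 st.py 108.7 -11 87
```

```text
t 21.12 rail [109.6 -10.7  89.7] F [-0.2 -0.3  0.9] T [-0.02  0.02 -0.01]
 delta cm [0.03 0.09 0.27] rot [-0.002  0.     0.001] rows>= 0.1
```

Emit:
carry_out([
  [3.5,0,0,0,0,0,0],
  [2.5,0,0,0,0,0,0],
  [1.4,0,0,0,0,0,0],
  [1.4,0,0,0,0,0,0],
  [1.4,0,0,0,0,0,0],
])

```text
t: 21.53
tool_pos: [0.6065, 0.058, 0.0914]
tcp_rot: [0.0, -0.677, 0.736, -0.0]
wrist_force: [-7.3, -0.8, 6.9]
grip_width: 0.0159
grasp_force: 58.5
```

```bash
python3 st.py 108.7 -11 87
```

```text
t 21.53 rail [108.9 -11.2  91.4] F [-7.2 -1.4  6.9] T [-0.1   2.87 -0.02]
 delta cm [-0.02  0.02  0.44] rot [-0.001 -0.     0.   ] rows>= 0.1
```

Gripped: the TCP is 78.1 mm from the pivot at 0.178 rad, which fits the keeper. Swinging along the arc.

Emit:
carry_out([
  [1.4,-0.66,0.15,-0.1,0,0,0],
  [1.4,-1.3,0.35,-0.1,0,0,0],
  [1.4,-1.94,0.62,-0.1,0,0,0],
  [1.4,-2.53,0.93,-0.1,0,0,0],
  [1.4,-3.09,1.29,-0.1,0,0,0],
  [1.4,-3.65,1.71,-0.1,0,0,0],
  [1.4,-4.17,2.19,-0.1,0,0,0],
  [1.4,-4.64,2.71,-0.1,0,0,0],
])

```text
t: 22.2
tool_pos: [0.5873, 0.1091, 0.0917]
tcp_rot: [0.005, -0.677, 0.736, -0.002]
wrist_force: [7.5, 5.4, -7.3]
grip_width: 0.0154
grasp_force: 59.3
```

```bash
cat > arc.py <<'E'
from plan import *
s,p,Rt=now();q=inrl(p)*1000-[32,-25,0];th=np.arctan2(q[1],q[0]);r=np.hypot(*q[:2]);print('r',r.round(1),'th',th.round(3),'F',s['wrist_force'].round(1),s['grip_width'])
for t in np.linspace(th,1.575,9)[1:]:
    d=rl(*((np.array([78*np.cos(t),78*np.sin(t)])+[32,-25])/1000),p[2])-p;print((Rt.inv().apply(d)*100).round(2))
E
python3 arc.py
```

```text
r 82.6 th 0.868 F [ 7.5  5.4 -7.3] 0.015392811943244373
[-0.07  0.84 -0.01]
[-0.44  1.42 -0.01]
[-0.76  2.03 -0.02]
[-1.03  2.67 -0.02]
[-1.24  3.32 -0.03]
[-1.38  4.   -0.03]
[-1.47  4.68 -0.04]
[-1.5   5.37 -0.04]
```

Emit:
carry_out([
  [1.4,0,0,0,0,0,0],
  [1.4,0,0,0,0,0,0],
])

```text
t: 22.37
tool_pos: [0.5866, 0.1101, 0.0917]
tcp_rot: [0.005, -0.677, 0.736, -0.001]
wrist_force: [4.9, 5.3, -6.0]
grip_width: 0.0156
grasp_force: 59.4
```

```bash
python3 arc.py
```

```text
r 82.8 th 0.883 F [ 4.9  5.3 -6. ] 0.0156477083122463
[-0.03  0.84 -0.01]
[-0.39  1.42 -0.01]
[-0.7   2.02 -0.01]
[-0.95  2.64 -0.02]
[-1.15  3.28 -0.02]
[-1.3   3.94 -0.02]
[-1.38  4.61 -0.03]
[-1.41  5.29 -0.04]
```

Emit:
carry_out([
  [1.4,-0.2,0.5,0,0,0,0],
  [1.4,-0.5,1.2,0,0,0,0],
  [1.4,-0.75,1.9,0,0,0,0],
  [1.4,-0.98,2.55,0,0,0,0],
  [1.4,-1.17,3.25,0,0,0,0],
  [1.4,-1.3,3.9,0,0,0,0],
  [1.4,-1.38,4.6,0,0,0,0],
  [1.4,-1.4,5,0,0,0,0],
])

```text
t: 23.03
tool_pos: [0.5417, 0.1374, 0.0923]
tcp_rot: [0.014, -0.677, 0.736, 0.001]
wrist_force: [9.5, 33.0, -16.1]
grip_width: 0.0155
grasp_force: 59.9
```

Emit:
carry_out([
  [1.4,0,0.1,0,0,0,0],
  [1.4,0,0.1,0,0,0,0],
])

```text
t: 23.2
tool_pos: [0.5406, 0.1375, 0.0923]
tcp_rot: [0.014, -0.677, 0.735, 0.001]
wrist_force: [9.2, 33.9, -13.7]
grip_width: 0.0154
grasp_force: 60.0
```

```bash
python3 arc.py|head -1; python3 st.py
```

```text
r 87.5 th 1.52 F [  9.2  33.9 -13.7] 0.015376798210879429
t 23.2 rail [36.4 62.4 92.3] F [  6.3  34.6 -13.7] T [12.03 -3.13  0.54]
```

The keeper is near 1.51 rad, with the knob sitting at the pad edge. I'll reopen, recentre on the knob, and push it home.

Emit:
carry_out([
  [2.2,0,0,0,0,0,0],
  [3,0,0,0,0,0,0],
  [4,0,0,0,0,0,0],
  [4,0,0,0,0,0,0],
])

```text
t: 23.53
tool_pos: [0.5355, 0.1248, 0.0915]
tcp_rot: [0.002, -0.677, 0.736, -0.002]
wrist_force: [-0.0, 0.5, 0.7]
grip_width: 0.0399
grasp_force: 0.0
```

```bash
python3 st.py 36 53 93
```

```text
t 23.53 rail [32.4 49.4 91.5] F [-0.1  0.5  0.7] T [-0.03  0.04 -0.  ]
 delta cm [-0.36 -0.36 -0.15] rot [-0.005  0.     0.   ] rows>= 0.1
```

Emit:
carry_out([
  [4,-0.36,-0.2,-0.25,-0.005,0,0],
  [4,-0.36,-0.2,-0.25,-0.005,0,0],
  [3,-0.36,-0.2,-0.25,-0.005,0,0],
  [2,-0.36,-0.2,-0.25,-0.005,0,0],
  [1.4,-0.36,-0.2,-0.25,-0.005,0,0],
  [1.4,-0.36,-0.2,-0.25,-0.005,0,0],
  [1.4,-0.36,-0.2,-0.25,-0.005,0,0],
])

```text
t: 24.12
tool_pos: [0.5382, 0.1285, 0.0941]
tcp_rot: [0.0, -0.677, 0.736, 0.0]
wrist_force: [0.7, -0.5, 1.5]
grip_width: 0.0156
grasp_force: 58.4
```

```bash
python3 arc.py|head -1; python3 st.py
```

```text
r 78.3 th 1.535 F [ 0.7 -0.5  1.5] 0.01556785705976487
t 24.12 rail [34.8 53.3 94.1] F [ 0.7 -0.5  1.5] T [-0.23 -0.16 -0.  ]
```

Emit:
carry_out([
  [1.4,0,0.15,0,0,0,0],
  [1.4,0,0.3,0,0,0,0],
  [1.4,0,0.3,0,0,0,0],
])

```text
t: 24.37
tool_pos: [0.5357, 0.1288, 0.0941]
tcp_rot: [0.001, -0.677, 0.736, -0.0]
wrist_force: [4.6, -2.3, 0.2]
grip_width: 0.015
grasp_force: 58.1
```

```bash
python3 arc.py|head -1; python3 st.py
```

```text
r 78.3 th 1.567 F [ 4.6 -2.3  0.2] 0.015016780013961296
t 24.37 rail [32.3 53.3 94.1] F [ 4.8 -1.9  0.2] T [-0.84 -1.59  0.32]
```

The keeper is shut on its stop at about 1.567 rad. Releasing and withdrawing upward.

Emit:
carry_out([
  [2.2,0,0,0,0,0,0],
  [3.5,0,0,0,0,0,0],
  [4,0,0,0,0,0,0],
  [4,0,0,-2,0,0,0],
  [4,0,0,-6,0,0,0],
  [4,0,0,-10,0,0,0],
  [4,0,0,-14,0,0,0],
  [4,0,0,-14,0,0,0],
])

```text
t: 25.03
tool_pos: [0.5383, 0.1294, 0.2429]
tcp_rot: [0.007, -0.677, 0.736, -0.003]
wrist_force: [1.0, -0.1, 1.2]
grip_width: 0.04
grasp_force: 0.0
```

Emit:
carry_out([
  [4,15,14,0,0,0,0],
  [4,15,14,0,0,0,0],
  [4,15,14,0,0,0,0],
  [4,15,14,0,0,0,0],
  [4,15,14,0,0,0,0],
  [4,15,14,0,0,0,0],
  [4,15,14,0,0,0,0],
  [4,15,14,0,0,0,0],
])

```text
t: 25.7
tool_pos: [0.3829, -0.0087, 0.2339]
tcp_rot: [0.001, -0.677, 0.736, 0.001]
wrist_force: [1.3, 0.7, -0.0]
grip_width: 0.0398
grasp_force: 0.0
```

```bash
python3 - <<'E'
from plan import *
from h import *
d={n:grab(n,3) for n in("top","side")}
f0=pickle.load(open("f3.pkl","rb"))
for n,box in(("top",(255,185,25,25)),("side",(270,165,45,40))):
    f=d[n];x,y,w,h=box;g=cv2.GaussianBlur(cv2.cvtColor(f["frame"],6),(0,0),1)[y:y+h,x:x+w];_,_,mn,_=cv2.minMaxLoc(g);print(n,g.min(),(mn[0]+x,mn[1]+y))
    for th in(1.4,1.57):print('  exp',th,proj(f,rl(.032+.078*np.cos(th),-.025+.078*np.sin(th),.092)).round(1))
# bowl/jar and packer region change
i0=pickle.load(open("f1.pkl","rb"))
print('bowl/jar diff top',np.abs(d["top"]["frame"][115:160,310:395].astype(int)-i0["top"]["frame"][115:160,310:395]).max(),'side',np.abs(d["side"]["frame"][235:305,320:370].astype(int)-i0["side"]["frame"][235:305,320:370]).max())
print('tabs diff side',np.abs(d["side"]["frame"][186:192,283:290].astype(int)-f0["side"]["frame"][186:192,283:290]).max(), now()[0]['t'])
E
```

```text
top 47 (255, 192)
  exp 1.4 [[255.5 187.8]]
  exp 1.57 [[254.8 191.8]]
side 45 (298, 189)
  exp 1.4 [[300.7 188.2]]
  exp 1.57 [[297.2 187.4]]
bowl/jar diff top 5 side 4
tabs diff side 3 26.0
```

The knob is at the shut position in both views, the tabs have not moved, and the bowl and jar have not moved. Handing in.

```bash
python3 -c "
from station import env
print(env.job_done())"
```

```text
the job is handed in; nothing more can be done
None
```

Job handed in at about 26 s: packer22 and packer10 stand in the 34.5 mm gap beside pan_c, the keeper is shut at about 1.57 rad, and the bowl and jar have not moved; the hand-in returned no verdict.

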